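# Turn a cupboard door over against the fence

## Robot

A 6-joint arm with a two-finger parallel gripper is mounted at the origin on the work surface. World frame = base frame: x ahead of the robot, y to its left, z up, the work surface at z = 0. Lengths are in m, angles in rad, forces in N, time in s.
With the tool pointing down it reaches from about 0.35 to 0.975 m from the base axis. Payload 4.9 kg.
Tool frame: the origin (TCP) lies on the front face of the gripper's body, between the roots of the fingers; the fingertips stand ctrl.tip_extent ahead of it and the grasp point (between the pads) lies 54 mm ahead of it (ctrl.tip_extent is the distance from the TCP to the fingertips, in m); z points along the fingers, y is the line along which they close (so a half turn about z gives the same grasp; the last joint's range is limited). The gripper opens to 85 mm and grips with 20 to 120 N. Pads are 22 mm wide; open, the fingers measure 114 mm over their backs; the gripper's body (76 mm by 85 mm) begins 54 mm behind the grasp point. The pads swing forward as they close: fully open they stand 13 mm farther back than shut.
Start: joints at [-1.364, 0.053, 1.613, -0, 1.476, -0.119], TCP at [0.2, -0.592, 0.304] pointing down, gripper open.
Joint ranges: [-3.01, 3.01], [-1.01, 2.22], [0.06, 2.58], [-1.02, 4.17], [0.09, 2.62], [-3.14, 3.14]. Speed limits (rad/s): [2.57, 2.57, 3.14, 3.14, 3.14, 3.14].

## Interface

Orientations are given as a rotation vector (axis times angle).
In Python, from station import ctrl gives the robot as it stands.
- The arm moves only by the tool apply_moves, never from a script. Its argument "rows" is one flat list of numbers, 6 for each row, row after row: the shift along the tool's x, y, z normalised to -1 to 1, where 1 is 0.6 m, then the turn, a rotation vector about the tool's x, y, z normalised to -1 to 1, where 1 is 90 degrees. A call has 1 to 20 rows; each row is the pose to reach, as a shift and turn from the pose commanded when the call began, along the tool's axes at that moment; what a row does not reach only later rows make up. A row lasts 1/10 s, in which the tool goes at most 50 mm and 8.59 degrees, less where a joint would pass 70% of its speed; a pose out of reach is approached as far as the arm can. A call with a number of a shift or a turn outside -1 to 1 is refused whole. A call with a gripper value outside its range is refused whole. "grip" is the opening, from 0 (shut) to 1 (fully open), set as the call begins (left out, the last holds). The fingers move at their own pace and stop on an object; "grip_force" is the grip in N (left out, the last holds). Time passes only in rows, so rows that repeat a pose let the fingers close. It gives the time, the measured TCP pose, the force, the opening and the grip force at its end, in the units of the state.
- ctrl.get_obs(): the state, without advancing time (a new reading comes with each control period).
- ctrl.get_image(name): name is "scene" or "top" or "wrist"; returns (picture, depth): 384x512x3 uint8, blue, green, red; 384x512 float32, m along the optical axis (not along the pixel's ray), 0 where there is no reading.
- ctrl.camera_model(name): a dict with "mtx" (3x3 intrinsics, pixels), "R" (3x3) and "t" (3): a world point X has camera coordinates R X + t; the wrist camera has in their place "tool_from_camera" (4x4, takes a point from camera to tool coordinates, whose origin is the TCP and whose axes are the flange's). Camera axes: x right, y down, z forward; pixel columns grow to the right and rows downward; lengths in m; the calibration is good to about 2 mm. A picture is of the moment at which its call begins: read the wrist's pose just before it. camera_model takes no time and is no camera call.
- ctrl.finish_job(): hands the job in; it is judged then, once.
The state is a dict: "t": time; "q": joint angles; "dq": joint speeds; "effort": joint torques, N m; "tool_pos": TCP position; "tool_rot": TCP orientation; "contact_force": force on the tool from outside, world axes, zero at the start; "wrist_torque": the same for the moment, N m; "opening": finger opening in m; "grip_force": force on a finger pad.
Only numpy, scipy, OpenCV 4.12 (cv2) and the standard library are available. Lean on these libraries where they do the work, as an engineer would, in place of code of your own. Each camera call takes 0.05 s, during which the arm holds its last target. There are 200 camera calls.

## Task

The small white cupboard door lies face up on the plywood assembly board; turn it over so that its flat back with the two hinge bores is up, ready for the hinges. It is too wide to grasp lying down: lever it up by the finger-pull bevel under its front edge until it stands on edge against the fence, then take it from above, turn it about and lower it over gently (never let it drop or slap down), so that it ends flat on the board with a long edge snug along the fence. Leave the hinges, the screwdriver and the glue bottle alone.

Things in the scene. Friction and masses are not known exactly. Their poses are not given: they have to be found in the camera images.
- door_center (a point): Centre (half-way up) of the loose white MDF cupboard door, 200 (its x) x 160 (its y) x 18 mm (its z), about 0.4 kg. +z points out of its face (40 mm wide frame round a panel sunk 6 mm): up at the start, down at the end. It starts flat in front of the fence, long edges nearly along it, its +y edge 15 to 35 mm from it. Stood on its +y edge flat against the fence it stays up, 160 mm tall.
- fence_foot (a point): Where the fence's face meets the top of the fixed assembly board, at mid-length. x runs along the fence, +y into it (away from the door), z up. The fence is a rigid wooden board 320 mm long, 85 mm high over the board's top and 21 mm thick, with three gussets reaching 73 mm back from its face.
- hinge_a_at (a point): Loose steel cup hinge, 90 x 58 x 14 mm, lying on the bench behind the fence; 10 mm over its underside. To be left alone.
- hinge_b_at (a point): A second such hinge. To be left alone.
- screwdriver_at (a point): Loose screwdriver, 200 mm long, lying on the bench behind the fence; near its middle. To be left alone.
- glue_at (a point): Loose white glue bottle, 60 mm across and 150 mm tall, standing on the bench behind the fence; 10 mm over the centre of its foot. To be left alone.
- board_front (a point): Middle of the front edge of the plywood board's top, 280 mm in front of the fence's face. The board is 340 mm along the fence, 12 mm thick, screwed to the bench (its top is 12 mm over the bench), and also reaches 90 mm behind the fence's face. Same axes as fence_foot.
- door: The same door; this origin is the centre of its flat back, 9 mm from door_center. Along the back of its -y long edge (the one away from the fence) runs the finger-pull: a 45 degree bevel 10 mm high and 10 mm deep, so only the upper 8 mm of that edge is upright and a fingertip leaning towards the fence gets under it. The two dark 35 mm hinge bores near the +y edge are too shallow to catch in.

How it is judged:
By the outcome, as a careful person would: the job done as asked, in the order asked, and still so for the second after the job is handed in, with the robot touching nothing.
It also fails if it takes over 72 s, if anything falls off the work surface, if the arm or the gripper's body presses on something with over 40 N, if the wrist force passes 120 N, or if a joint passes its speed limit or range.

## Working session

There is one attempt and no reset: what is moved stays moved. The work goes in short steps, Python scripts to look and compute and a tool call to move; the robot and the scene stay as the last step left them, time stands still between calls to the robot, and variables do not carry over. Pictures are saved under pics/ and viewed, at most 10 in all, crops included, and the job is handed in when it is done.

Besides the shell and the picture viewer there is one more tool, called after ">>>" as name(argument=value, ...) on one line, values as JSON. apply_moves: Moves the arm, as the interface text tells. Its arguments: {"type":"object","properties":{"rows":{"type":"array","items":{"type":"number"}},"grip":{"type":"number"},"grip_force":{"type":"number"}},"required":["rows"]}

```bash
ls; mkdir -p pics; python3 - <<'E'
from station import ctrl
import cv2,numpy as np
print(ctrl.get_obs(), ctrl.tip_extent)
ims=[]
for n in("scene","top"):
    im,d=ctrl.get_image(n); np.savez(f"pics/{n}0.npz",im=im,d=d); cv2.imwrite(f"pics/{n}0.png",im)
    m=ctrl.camera_model(n); print(n,m)
    ims.append(im)
cv2.imwrite("pics/both.png",cv2.resize(np.vstack(ims),(0,0),fx=.78,fy=.78))
print(ctrl.camera_model("wrist"))
E
```

```text
pics
{'t': 0.0, 'q': array([-1.36400634e+00,  5.33598587e-02,  1.61431752e+00, -9.72792727e-06,
        1.47599316e+00, -1.18984949e-01]), 'dq': array([-3.98330817e-05,  1.89287025e-05, -1.54822568e-03,  6.32604595e-04,
       -3.32028521e-04, -1.29315202e-03]), 'effort': array([ 1.56382477e-03, -3.93680656e+01, -3.70173240e+01, -1.27363428e-04,
        7.14629365e-03, -1.22418694e-06]), 'tool_pos': array([ 0.19993469, -0.59164952,  0.30264695]), 'tool_rot': array([-3.09795961e+00, -5.09131065e-01,  1.58340443e-04]), 'contact_force': array([ 0.99017095,  0.28013821, -0.74353201]), 'wrist_torque': array([-0.00270502,  0.03390792,  0.00612321]), 'grip_force': 0.0, 'opening': 0.08509192485911536} 0.0726
scene {'mtx': array([[486.39126821,   0.        , 267.60420993],
       [  0.        , 486.39126821, 196.31529284],
       [  0.        ,   0.        ,   1.        ]]), 'R': array([[ 7.26885169e-04,  9.99960301e-01, -8.88071865e-03],
       [ 5.73489985e-01, -7.69204238e-03, -8.19176458e-01],
       [-8.19212249e-01, -4.49755599e-03, -5.73472810e-01]]), 't': array([-0.13398878, -0.267247
[... 211 characters left out ...]
 -0.99957228, -0.01619802],
       [-0.98887423,  0.02646075, -0.14638165],
       [ 0.14674765,  0.01245353, -0.98909557]]), 't': array([0.16903787, 0.54110202, 1.02269676])}
{'mtx': array([[319.85993429,   0.        , 249.04495923],
       [  0.        , 319.85993429, 194.09057854],
       [  0.        ,   0.        ,   1.        ]]), 'tool_from_camera': array([[-2.81782074e-04, -9.57005347e-01, -2.90070142e-01,
         7.41405145e-02],
       [ 9.99999960e-01, -2.66656281e-04, -9.16694690e-05,
         2.41321940e-04],
       [ 1.03791465e-05, -2.90070156e-01,  9.57005384e-01,
        -6.99916077e-02],
       [ 0.00000000e+00,  0.00000000e+00,  0.00000000e+00,
         1.00000000e+00]])}
```

View pics/both.png

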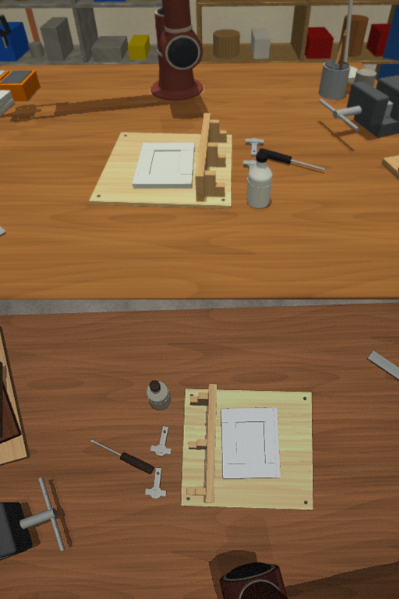

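The top view (lower half) shows the door at about (250,443), with the fence along x on its +y (left) side. The board spans (185..312, 390..508), and the bottle, hinges and screwdriver are left of the fence. Next I'll measure the door and fence.

```bash
cat > h.py <<'E'
import numpy as np,cv2
from station import ctrl
def ray(n,uv,z):
    m=ctrl.camera_model(n);R=m["R"];C=-R.T@m["t"]
    uv=np.atleast_2d(uv).astype(float)
    d=np.c_[uv,np.ones(len(uv))]@np.linalg.inv(m["mtx"]).T@R
    return C+d*((z-C[2])/d[:,2])[:,None]
def cloud(n,d):
    m=ctrl.camera_model(n);v,u=np.indices(d.shape)
    p=np.stack([u,v,np.ones_like(u)],-1)@np.linalg.inv(m["mtx"]).T*d[...,None]
    return (p-m["t"])@m["R"]
E
python3 - <<'E'
from h import *
f=np.load("pics/top0.npz");im,d=f["im"],f["d"]
P=cloud("top",d)
hsv=cv2.cvtColor(im,cv2.COLOR_BGR2HSV)
roi=np.zeros(d.shape,bool);roi[110:260,270:405]=1
w=((hsv[...,1]<40)&(hsv[...,2]>110)&roi).astype(np.uint8)
w=cv2.morphologyEx(w,cv2.MORPH_CLOSE,np.ones((5,5)))
c=max(cv2.findContours(w,0,2)[0],key=cv2.contourArea)
r=cv2.minAreaRect(c);b=cv2.boxPoints(r);print("door px",r,b.tolist())
X=ray("top",b,0.030);print("door corners",X.round(4).tolist(),"c",X.mean(0),"sides",np.linalg.norm(np.diff(X,axis=0),axis=1))
print("door depth z",np.percentile(P[w>0][:,2],[5,50,95]))
# fence top: points with z .085..0.105
m=(P[...,2]>.09)&(P[...,2]<.104)&(np.abs(P[...,1]-X[:,1].max()-.03)<.08)&(np.abs(P[...,0]-X[:,0].mean())<.25)&(d>0)
m=cv2.morphologyEx(m.astype(np.uint8),cv2.MORPH_OPEN,np.ones((2,2)))
cs=cv2.findContours(m,0,2)[0];c=max(cs,key=cv2.contourArea);r=cv2.minAreaRect(c);b=cv2.boxPoints(r)
F=ray("top",b,.097);print("fence",F.round(4).tolist(),np.linalg.norm(np.diff(F,axis=0),axis=1))
# fence front edge: per row max column
ys=np.arange(c[:,0,1].min()+6,c[:,0,1].max()-6)
e=np.array([[np.where(m[y])[0].max()+.5,y] for y in ys if m[y].any()]);E=ray("top",e,.097)
k=np.polyfit(E[:,0],E[:,1],1);print("front edge y=kx+c",k,np.std(E[:,1]-np.polyval(k,E[:,0])),E[:,0].min(),E[:,0].max())
# board
bm=((P[...,2]>.006)&(P[...,2]<.02)&(hsv[...,1]>30)&(hsv[...,2]>150)).astype(np.uint8)
c=max(cv2.findContours(bm,0,2)[0],key=cv2.contourArea);b=cv2.boxPoints(cv2.minAreaRect(c));B=ray("top",b,.012);print("board",B.round(4).tolist(),np.linalg.norm(np.diff(B,axis=0),axis=1))
E
```

```text
door px ((320.8868408203125, 183.8138885498047), (90.34539794921875, 74.13509368896484), 88.45184326171875) [[282.6123962402344, 139.65914916992188], [356.7204284667969, 137.65621948242188], [359.1612854003906, 227.9686279296875], [285.0532531738281, 229.9715576171875]]
door corners [[0.6495, 0.0869, 0.03], [0.6493, -0.0784, 0.03], [0.4483, -0.0725, 0.03], [0.448, 0.0883, 0.03]] c [0.54876349 0.00608738 0.03      ] sides [0.16532729 0.2011683  0.16085444]
door depth z [0.0210854  0.02831682 0.03233272]
fence [[0.3828, 0.1352, 0.097], [0.7009, 0.1185, 0.097], [0.6997, 0.0967, 0.097], [0.3818, 0.1144, 0.097]] [0.31851621 0.02181787 0.31838354]
front edge y=kx+c [-0.05551465  0.13549163] 0.000591841490993141 0.3962764176667307 0.6866463623413412
board [[0.3785, 0.2063, 0.012], [0.7188, 0.1895, 0.012], [0.6954, -0.1933, 0.012], [0.3585, -0.1598, 0.012]] [0.34070442 0.38354176 0.33853952]
```

```bash
cat >> h.py <<'E'
from scipy.spatial.transform import Rotation as Ro
U=np.array([.99846,-.0554,0]);N=np.array([.0554,.99846,0]);Z=np.array([0,0,1.])  # fence axes
F0=np.array([.5412,.1055,.012])
def fl(p): p=np.asarray(p)-F0; return np.array([p@U,p@N,p[2]])   # world->fence
def wl(p): return F0+p[0]*U+p[1]*N+p[2]*Z
def tool(beta,flip=0,yaw=0):
    """tool leaning beta deg towards fence (z=(sin b) N - (cos b) Z), tool x along +-U"""
    b=np.radians(beta);z=np.sin(b)*N-np.cos(b)*Z;x=-U if flip else U
    return Ro.from_rotvec(Z*np.radians(yaw))*Ro.from_matrix(np.c_[x,np.cross(z,x),z])
def go(p,R,o=None):
    "row taking present TCP to fence-frame point p (TCP), rotation R"
    o=o or ctrl.get_obs();R0=Ro.from_rotvec(o["tool_rot"])
    s=R0.inv().apply(wl(p)-o["tool_pos"])/.6;r=(R0.inv()*R).as_rotvec()/(np.pi/2)
    return np.r_[s,r].round(4).tolist()
def st():
    o=ctrl.get_obs();R=Ro.from_rotvec(o["tool_rot"])
    f=o["contact_force"];z=R.as_matrix()[:,2]
    print("t %.2f tcp"%o["t"],fl(o["tool_pos"]).round(4),"zdir",[round(float(z@a),3) for a in(U,N,Z)],"lean %.1f"%np.degrees(np.arctan2(z@N,-z[2])),"F",[round(float(f@a),1) for a in(U,N,Z)],"op %.4f gf %.1f"%(o["opening"],o["grip_force"]),"q",o["q"].round(2))
    return o
E
python3 - <<'E'
from h import *
st();im,d=ctrl.get_image("wrist");cv2.imwrite("pics/w0.png",im)
X=ray("top",[[282.6,139.7],[356.7,137.7],[359.2,228],[285,230]],.03)
print([fl(x).round(4).tolist() for x in X])
for b in(0,35):
  for fp in(0,1): print(b,fp,go([0,-.3,.2],tool(b,fp)))
E
```

```text
t 0.10 tcp [-0.3021 -0.715   0.2908] zdir [-0.0, 0.002, -1.0] lean 0.1 F [-0.7, 0.3, 0.4] op 0.0857 gf 0.0 q [-1.36  0.05  1.61  0.    1.48 -0.12]
[[0.109, -0.0125, 0.018], [0.1181, -0.1776, 0.018], [-0.083, -0.183, 0.018], [-0.0922, -0.0222, 0.018]]
0 0 [0.7247, -0.4546, 0.1524, -0.001, 0.0001, 0.2427]
0 1 [0.7247, -0.4546, 0.1524, -0.0001, -0.0014, -1.7573]
35 0 [0.7247, -0.4546, 0.1524, 0.3831, 0.0742, 0.235]
35 1 [0.7247, -0.4546, 0.1524, -0.1026, 0.5296, -1.6844]
```

View pics/w0.png

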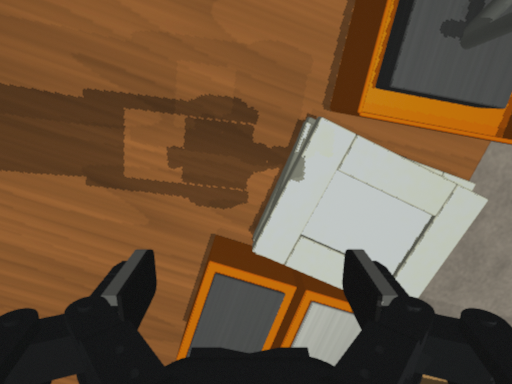

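The wrist view shows both fingers at the bottom, around (130,290) and (370,290), tapering to thin tips, so one finger can reach under the bevel. I'll go in front of the door, leaning 35°.

>>> apply_moves(rows=[0.7247, -0.4546, 0.1524, 0.3831, 0.0742, 0.235, 0.7247, -0.4546, 0.1524, 0.3831, 0.0742, 0.235, 0.7247, -0.4546, 0.1524, 0.3831, 0.0742, 0.235, 0.7247, -0.4546, 0.1524, 0.3831, 0.0742, 0.235, 0.7247, -0.4546, 0.1524, 0.3831, 0.0742, 0.235, 0.7247, -0.4546, 0.1524, 0.3831, 0.0742, 0.235, 0.7247, -0.4546, 0.1524, 0.3831, 0.0742, 0.235, 0.7247, -0.4546, 0.1524, 0.3831, 0.0742, 0.235, 0.7247, -0.4546, 0.1524, 0.3831, 0.0742, 0.235, 0.7247, -0.4546, 0.1524, 0.3831, 0.0742, 0.235, 0.7247, -0.4546, 0.1524, 0.3831, 0.0742, 0.235, 0.7247, -0.4546, 0.1524, 0.3831, 0.0742, 0.235, 0.7247, -0.4546, 0.1524, 0.3831, 0.0742, 0.235])

```text
t: 1.45
tool_pos: [0.5245, -0.1943, 0.2121]
tool_rot: [-2.532, 0.069, -0.021]
contact_force: [-0.1, 0.2, 0.3]
opening: 0.0857
grip_force: 0.0
```

```bash
python3 - <<'E'
from h import *
o=st();print(ctrl.tip_extent)
print(go([.015,-.215,.082],tool(35)))
print(go([.015,-.215,.087],tool(45)))
E
```

```text
t 1.45 tcp [-1.000e-04 -3.003e-01  2.001e-01] zdir [-0.001, 0.572, -0.82] lean 34.9 F [-0.1, 0.2, 0.3] op 0.0857 gf 0.0 q [-0.67  0.12  1.77  0.49  1.63  0.9 ]
0.0726
[0.0253, -0.0039, 0.2427, 0.001, 0.0006, 0.0004]
[0.0253, -0.0087, 0.2359, 0.1121, 0.0006, 0.0004]
```

>>> apply_moves(rows=[0.0253, -0.0039, 0.1, 0, 0, 0, 0.0253, -0.0039, 0.16, 0, 0, 0, 0.0253, -0.0039, 0.2, 0, 0, 0, 0.0253, -0.0039, 0.225, 0, 0, 0, 0.0253, -0.0039, 0.24, 0, 0, 0, 0.0253, -0.0039, 0.2427, 0, 0, 0, 0.0253, -0.0039, 0.2427, 0, 0, 0])

```text
t: 2.15
tool_pos: [0.5453, -0.1113, 0.0955]
tool_rot: [-2.532, 0.07, -0.025]
contact_force: [-0.3, -0.6, 0.2]
opening: 0.0853
grip_force: 0.0
```

```bash
python3 - <<'E'
from h import *
o=st();im,d=ctrl.get_image("wrist");im2,_=ctrl.get_image("scene")
cv2.imwrite("pics/w1.png",np.hstack([cv2.resize(im,(400,300)),cv2.resize(im2[130:290,100:320],(400,300))]))
E
```

```text
t 2.15 tcp [ 0.0161 -0.2163  0.0835] zdir [0.002, 0.572, -0.821] lean 34.9 F [-0.2, -0.6, 0.2] op 0.0853 gf 0.0 q [-0.53  0.24  1.86  0.55  1.38  0.9 ]
```

View pics/w1.png

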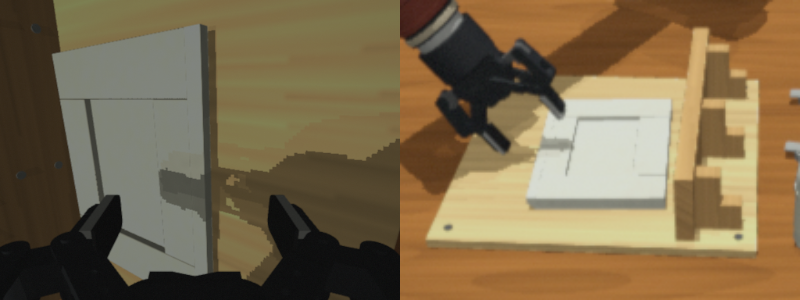

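The crops show the rear finger just in front of the door edge, right panel about (490,145), and the front finger above the frame. I'll lower to the board and feel for contact.

```bash
cat >> h.py <<'E'
def path(pts,R=None):
    o=st();R=R or Ro.from_rotvec(o["tool_rot"])
    Rs=R if isinstance(R,list) else [R]*len(pts)
    out=[]
    for p,r in zip(pts,Rs): out+=[round(float(v),4)+0.0 for v in go(p,r,o)]
    print(out)
E
python3 - <<'E'
from h import *
R=tool(35)
path([[.015,-.215,.081],[.015,-.215,.079],[.015,-.215,.079],[.015,-.215,.077],[.015,-.215,.077]],R)
E
```

```text
t 2.25 tcp [ 0.0163 -0.2163  0.0838] zdir [0.003, 0.571, -0.821] lean 34.8 F [0.5, -0.9, -0.5] op 0.0856 gf 0.0 q [-0.53  0.24  1.86  0.55  1.38  0.9 ]
[-0.0022, 0.0008, 0.0051, 0.0018, -0.0019, 0.0006, -0.0022, 0.0028, 0.0079, 0.0018, -0.0019, 0.0006, -0.0022, 0.0028, 0.0079, 0.0018, -0.0019, 0.0006, -0.0022, 0.0047, 0.0106, 0.0018, -0.0019, 0.0006, -0.0022, 0.0047, 0.0106, 0.0018, -0.0019, 0.0006]
```

>>> apply_moves(rows=[-0.002, 0.001, 0.005, 0, 0, 0, -0.002, 0.003, 0.008, 0, 0, 0, -0.002, 0.003, 0.008, 0, 0, 0, -0.002, 0.005, 0.011, 0, 0, 0, -0.002, 0.005, 0.011, 0, 0, 0])

```text
t: 2.75
tool_pos: [0.5437, -0.109, 0.0885]
tool_rot: [-2.53, 0.069, -0.022]
contact_force: [-3.4, 0.4, 7.6]
opening: 0.0851
grip_force: 3.8
```

```bash
python3 - <<'E'
from h import *
path([[.015,-.205,.077],[.015,-.195,.077],[.015,-.185,.077],[.015,-.180,.077],[.015,-.175,.077],[.015,-.170,.077],[.015,-.170,.077]],tool(35))
E
```

```text
t 2.75 tcp [ 0.0143 -0.2141  0.0765] zdir [-0.001, 0.573, -0.819] lean 35.0 F [-3.4, 0.2, 7.6] op 0.0851 gf 3.8 q [-0.53  0.24  1.86  0.55  1.38  0.89]
[0.0011, -0.0128, 0.008, 0.0003, 0.0003, 0.0005, 0.0011, -0.0265, 0.0176, 0.0003, 0.0003, 0.0005, 0.0011, -0.0401, 0.0271, 0.0003, 0.0003, 0.0005, 0.0011, -0.0469, 0.0319, 0.0003, 0.0003, 0.0005, 0.0012, -0.0538, 0.0367, 0.0003, 0.0003, 0.0005, 0.0012, -0.0606, 0.0415, 0.0003, 0.0003, 0.0005, 0.0012, -0.0606, 0.0415, 0.0003, 0.0003, 0.0005]
```

>>> apply_moves(rows=[0.001, -0.013, 0.008, 0, 0, 0, 0.001, -0.027, 0.0175, 0, 0, 0, 0.001, -0.04, 0.027, 0, 0, 0, 0.001, -0.047, 0.032, 0, 0, 0, 0.001, -0.054, 0.0365, 0, 0, 0, 0.001, -0.0606, 0.0415, 0, 0, 0, 0.001, -0.0606, 0.0415, 0, 0, 0])

```text
t: 3.45
tool_pos: [0.5474, -0.065, 0.0886]
tool_rot: [-2.534, 0.069, -0.026]
contact_force: [0.2, -4.2, 5.5]
opening: 0.0853
grip_force: 3.6
```

```bash
python3 - <<'E'
from h import *
path([[.015,-.167,.077],[.015,-.164,.077],[.015,-.161,.077],[.015,-.158,.077],[.015,-.156,.077]],tool(35))
E
```

```text
t 3.45 tcp [ 0.0157 -0.1699  0.0766] zdir [0.002, 0.571, -0.821] lean 34.8 F [0.4, -4.2, 5.5] op 0.0853 gf 3.6 q [-0.46  0.22  1.89  0.57  1.34  0.94]
[-0.0011, -0.0044, 0.0022, 0.0024, -0.0014, 0.0013, -0.0011, -0.0085, 0.005, 0.0024, -0.0014, 0.0013, -0.0011, -0.0126, 0.0079, 0.0024, -0.0014, 0.0013, -0.0011, -0.0167, 0.0107, 0.0024, -0.0014, 0.0013, -0.0011, -0.0194, 0.0126, 0.0024, -0.0014, 0.0013]
```

>>> apply_moves(rows=[-0.001, -0.0044, 0.0022, 0, 0, 0, -0.001, -0.0085, 0.005, 0, 0, 0, -0.001, -0.0126, 0.008, 0, 0, 0, -0.001, -0.0167, 0.0107, 0, 0, 0, -0.001, -0.0194, 0.0126, 0, 0, 0])

```text
t: 3.95
tool_pos: [0.5473, -0.0516, 0.0886]
tool_rot: [-2.535, 0.069, -0.025]
contact_force: [-0.2, -7.1, 4.9]
opening: 0.0854
grip_force: 4.2
```

```bash
python3 - <<'E'
from h import *
o=st();im,d=ctrl.get_image("top");np.savez("pics/t1.npz",im=im,d=d);im2,_=ctrl.get_image("scene")
cv2.imwrite("pics/w2.png",np.hstack([cv2.resize(im[100:270,240:420],(400,378)),cv2.resize(im2[130:290,100:320],(400,378))]))
E
```

```text
t 3.95 tcp [ 0.0148 -0.1566  0.0766] zdir [0.002, 0.57, -0.822] lean 34.7 F [0.2, -7.1, 4.9] op 0.0854 gf 4.2 q [-0.44  0.21  1.9   0.58  1.32  0.96]
```

View pics/w2.png

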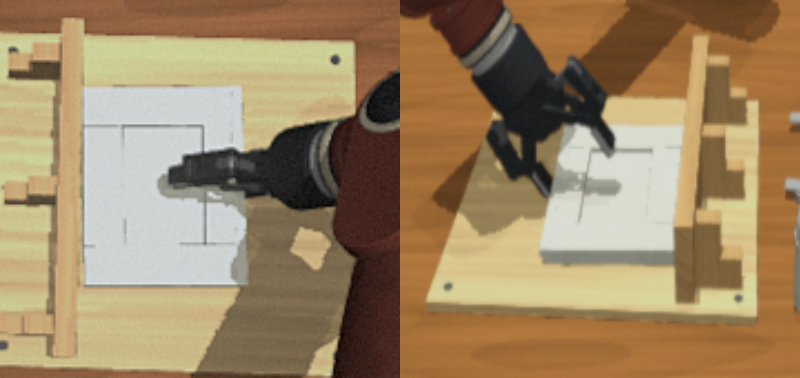

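Both crops show the door shifted against the fence and the rear fingertip at its front edge, right panel (545,190). Now I'll lever it up.

```bash
cat >> h.py <<'E'
def tipP(th,s):
    a=np.radians(th);return [.015,(-18*np.sin(a)-s*np.cos(a)+1)/1e3,(s*np.sin(a)+73.8)/1e3]
E
python3 - <<'E'
from h import *
path([[.015,-.155,.083],[.015,-.153,.090],tipP(10,150),tipP(13,148.5),tipP(16,147),tipP(20,146),tipP(20,146)],tool(35))
E
```

```text
t 4.05 tcp [ 0.0148 -0.1564  0.0766] zdir [0.002, 0.57, -0.821] lean 34.8 F [0.6, -5.6, 4.7] op 0.0853 gf 3.6 q [-0.43  0.21  1.9   0.58  1.32  0.96]
[0.0003, -0.008, -0.0074, 0.0026, -0.0012, 0.0009, 0.0004, -0.0174, -0.0151, 0.0026, -0.0012, 0.0009, 0.0004, -0.0311, -0.0256, 0.0026, -0.0012, 0.0009, 0.0004, -0.0409, -0.0337, 0.0026, -0.0012, 0.0009, 0.0005, -0.0511, -0.0411, 0.0026, -0.0012, 0.0009, 0.0005, -0.064, -0.0512, 0.0026, -0.0012, 0.0009, 0.0005, -0.064, -0.0512, 0.0026, -0.0012, 0.0009]
```

>>> apply_moves(rows=[0, -0.008, -0.0074, 0, 0, 0, 0, -0.0174, -0.015, 0, 0, 0, 0, -0.031, -0.0256, 0, 0, 0, 0, -0.041, -0.0337, 0, 0, 0, 0, -0.051, -0.041, 0, 0, 0, 0, -0.064, -0.051, 0, 0, 0, 0, -0.064, -0.051, 0, 0, 0])

```text
t: 4.75
tool_pos: [0.5467, -0.0401, 0.1355]
tool_rot: [-2.541, 0.07, -0.02]
contact_force: [-8.0, -17.0, 1.0]
opening: 0.0858
grip_force: 7.9
```

```bash
python3 - <<'E'
from h import *
path([tipP(24,145),tipP(28,144),tipP(33,143),tipP(38,142),tipP(43,141),tipP(48,140),tipP(53,140),tipP(58,140),tipP(63,140),tipP(63,140)],tool(35))
im2,_=ctrl.get_image("scene")
cv2.imwrite("pics/w3.png",cv2.resize(im2[110:290,100:320],(440,360)))
E
```

```text
t 4.75 tcp [ 0.0136 -0.145   0.1235] zdir [-0.001, 0.564, -0.826] lean 34.3 F [-7.0, -17.4, 1.0] op 0.0858 gf 7.9 q [-0.41  0.12  1.9   0.57  1.38  1.03]
[0.0024, -0.0173, -0.0069, 0.0073, 0.0007, 0.0001, 0.0024, -0.0312, -0.0148, 0.0073, 0.0007, 0.0001, 0.0024, -0.0489, -0.0234, 0.0073, 0.0007, 0.0001, 0.0024, -0.0672, -0.0302, 0.0073, 0.0007, 0.0001, 0.0024, -0.0858, -0.0351, 0.0073, 0.0007, 0.0001, 0.0024, -0.1047, -0.0381, 0.0073, 0.0007, 0.0001, 0.0024, -0.1236, -0.0409, 0.0073, 0.0007, 0.0001, 0.0024, -0.1427, -0.0418, 0.0073, 0.0007, 0.0001, 0.0024, -0.162, -0.0408, 0.0073, 0.0007, 0.0001, 0.0024, -0.162, -0.0408, 0.0073, 0.0007, 0.0001]
```

View pics/w3.png

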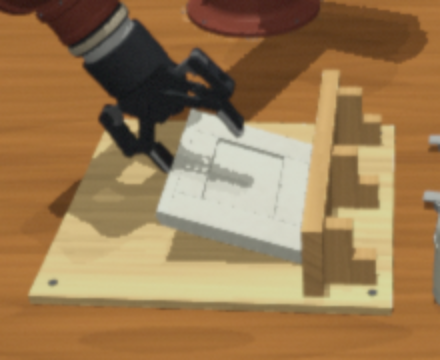

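The door is up about 18° on the finger. It's pressing 17 N toward the fence, so I'll ease off slightly and continue.

>>> apply_moves(rows=[0.0024, -0.009, -0.011, 0, 0, 0, 0.0024, -0.025, -0.0185, 0, 0, 0, 0.0024, -0.043, -0.027, 0, 0, 0, 0.0024, -0.043, -0.027, 0, 0, 0])

```text
t: 5.2
tool_pos: [0.5495, -0.0287, 0.1652]
tool_rot: [-2.542, 0.069, -0.023]
contact_force: [-9.1, -19.8, 7.7]
opening: 0.0857
grip_force: 9.3
```

```bash
python3 - <<'E'
from h import *
o=[0,-.003,0]
path([np.add(tipP(t,s),o) for t,s in[(33,144),(38,143),(43,142),(48,142),(53,142),(58,142),(63,142),(63,142)]],tool(35))
im2,_=ctrl.get_image("scene")
cv2.imwrite("pics/w4.png",cv2.resize(im2[110:290,100:320],(440,360)))
E
```

```text
t 5.20 tcp [ 0.0158 -0.1335  0.1532] zdir [0.001, 0.564, -0.826] lean 34.3 F [-8.0, -20.3, 7.7] op 0.0857 gf 9.3 q [-0.39  0.08  1.89  0.57  1.42  1.07]
[-0.0013, -0.0004, 0.0022, 0.0077, -0.0003, 0.0008, -0.0012, -0.0188, -0.0046, 0.0077, -0.0003, 0.0008, -0.0012, -0.0376, -0.0096, 0.0077, -0.0003, 0.0008, -0.0012, -0.0564, -0.0143, 0.0077, -0.0003, 0.0008, -0.0012, -0.0755, -0.0171, 0.0077, -0.0003, 0.0008, -0.0011, -0.095, -0.018, 0.0077, -0.0003, 0.0008, -0.0011, -0.1145, -0.017, 0.0077, -0.0003, 0.0008, -0.0011, -0.1145, -0.017, 0.0077, -0.0003, 0.0008]
```

View pics/w4.png

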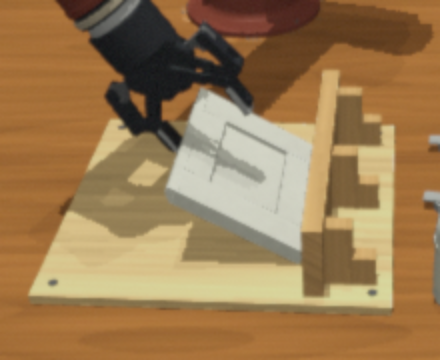

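Forces are nearly radial, so the tip is pressing on the bevel rather than under the flat back. I'll dip a little, slide deeper under the back, then go on.

```bash
python3 - <<'E'
from h import *
o=[0,-.003,0]
path([np.add(tipP(t,s),o) for t,s in[(33,149),(30,149),(28,147),(28,143),(28,139),(30,138),(33,138),(36,138),(36,138)]],tool(35))
E
```

```text
t 5.25 tcp [ 0.0156 -0.1337  0.1525] zdir [0.0, 0.563, -0.826] lean 34.3 F [-7.6, -21.7, 6.9] op 0.0854 gf 9.5 q [-0.39  0.08  1.9   0.57  1.42  1.07]
[-0.001, 0.0019, -0.0062, 0.0081, -0.0003, 0.0005, -0.001, 0.0127, -0.0001, 0.0081, -0.0003, 0.0005, -0.001, 0.0181, 0.0073, 0.0081, -0.0003, 0.0005, -0.001, 0.015, 0.0132, 0.0081, -0.0003, 0.0005, -0.001, 0.0119, 0.0191, 0.0081, -0.0003, 0.0005, -0.001, 0.0047, 0.0164, 0.0081, -0.0003, 0.0005, -0.001, -0.0052, 0.0108, 0.0081, -0.0003, 0.0005, -0.001, -0.0153, 0.0057, 0.0081, -0.0003, 0.0005, -0.001, -0.0153, 0.0057, 0.0081, -0.0003, 0.0005]
```

>>> apply_moves(rows=[-0.001, 0.002, -0.006, 0, 0, 0, -0.001, 0.0127, 0, 0, 0, 0, -0.001, 0.018, 0.0073, 0, 0, 0, -0.001, 0.015, 0.013, 0, 0, 0, -0.001, 0.012, 0.019, 0, 0, 0, -0.001, 0.0047, 0.0164, 0, 0, 0, -0.001, -0.005, 0.011, 0, 0, 0, -0.001, -0.015, 0.0057, 0, 0, 0, -0.001, -0.015, 0.0057, 0, 0, 0])

```text
t: 6.15
tool_pos: [0.5504, -0.0172, 0.1671]
tool_rot: [-2.533, 0.071, -0.028]
contact_force: [0.1, -3.9, 0.1]
opening: 0.085
grip_force: 1.8
```

```bash
python3 - <<'E'
from h import *
o=[0,-.003,0]
path([np.add(tipP(t,s),o) for t,s in[(40,138),(44,138),(48,138),(53,138),(58,138),(63,138),(63,138)]],tool(35))
E
```

```text
t 6.15 tcp [ 0.016  -0.122   0.1551] zdir [0.004, 0.571, -0.821] lean 34.8 F [0.3, -3.9, 0.1] op 0.0850 gf 1.8 q [-0.38  0.07  1.9   0.58  1.41  1.08]
[-0.0016, -0.0108, -0.0076, 0.0023, -0.0026, 0.0005, -0.0016, -0.0251, -0.0122, 0.0023, -0.0026, 0.0005, -0.0015, -0.0398, -0.0156, 0.0023, -0.0026, 0.0005, -0.0015, -0.0584, -0.0182, 0.0023, -0.0026, 0.0005, -0.0015, -0.0772, -0.0189, 0.0023, -0.0026, 0.0005, -0.0015, -0.0962, -0.0178, 0.0023, -0.0026, 0.0005, -0.0015, -0.0962, -0.0178, 0.0023, -0.0026, 0.0005]
```

Much lower force now, about 4 N. I'll continue to about 63°.

>>> apply_moves(rows=[-0.0016, -0.011, -0.0076, 0, 0, 0, -0.0016, -0.025, -0.012, 0, 0, 0, -0.0016, -0.04, -0.0156, 0, 0, 0, -0.0016, -0.0584, -0.018, 0, 0, 0, -0.0016, -0.077, -0.019, 0, 0, 0, -0.0016, -0.096, -0.018, 0, 0, 0, -0.0016, -0.096, -0.018, 0, 0, 0])

```text
t: 6.85
tool_pos: [0.5509, 0.0267, 0.2086]
tool_rot: [-2.531, 0.067, -0.024]
contact_force: [0.6, -1.8, -0.2]
opening: 0.0855
grip_force: 0.5
```

```bash
python3 - <<'E'
from h import *
o=[0,-.003,0]
path([np.add(tipP(t,s),o) for t,s in[(67,138),(71,138),(75,138),(79,138),(82,138),(84,138),(86,138),(87,138),(88,138),(88,138)]],tool(35))
im2,_=ctrl.get_image("scene")
cv2.imwrite("pics/w5.png",cv2.resize(im2[110:290,100:320],(440,360)))
E
```

```text
t 6.85 tcp [ 0.0141 -0.0782  0.1966] zdir [0.0, 0.573, -0.82] lean 34.9 F [0.7, -1.7, -0.2] op 0.0855 gf 0.5 q [-0.3  -0.    1.9   0.59  1.44  1.18]
[0.0016, -0.0118, -0.0004, 0.0006, -0.0003, 0.0018, 0.0016, -0.0267, 0.0031, 0.0006, -0.0003, 0.0018, 0.0017, -0.0415, 0.0077, 0.0006, -0.0003, 0.0018, 0.0017, -0.056, 0.0134, 0.0006, -0.0003, 0.0018, 0.0017, -0.0667, 0.0184, 0.0006, -0.0003, 0.0018, 0.0017, -0.0737, 0.0221, 0.0006, -0.0003, 0.0018, 0.0018, -0.0805, 0.0261, 0.0006, -0.0003, 0.0018, 0.0018, -0.0839, 0.0281, 0.0006, -0.0003, 0.0018, 0.0018, -0.0873, 0.0303, 0.0006, -0.0003, 0.0018, 0.0018, -0.0873, 0.0303, 0.0006, -0.0003, 0.0018]
```

View pics/w5.png

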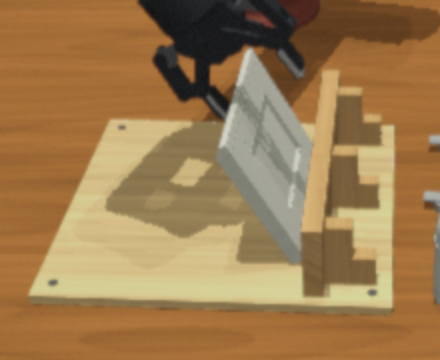

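The door is at about 60° and resting cleanly on the finger. I'll bring it upright.

>>> apply_moves(rows=[0.0016, -0.012, 0, 0, 0, 0, 0.0016, -0.0267, 0.003, 0, 0, 0, 0.0017, -0.0415, 0.0077, 0, 0, 0, 0.0017, -0.056, 0.0134, 0, 0, 0, 0.0017, -0.0667, 0.0184, 0, 0, 0, 0.0017, -0.0737, 0.022, 0, 0, 0, 0.0018, -0.0805, 0.026, 0, 0, 0, 0.0018, -0.084, 0.028, 0, 0, 0, 0.0018, -0.0873, 0.03, 0, 0, 0, 0.0018, -0.0873, 0.03, 0, 0, 0])

```text
t: 7.9
tool_pos: [0.5547, 0.0784, 0.2225]
tool_rot: [-2.531, 0.07, -0.022]
contact_force: [0.1, -0.2, 1.0]
opening: 0.0855
grip_force: 0.0
```

```bash
python3 - <<'E'
from h import *
path([[.015,-.018,.212],[.015,-.016,.212],[.015,-.014,.212],[.015,-.012,.212]],tool(35))
E
```

```text
t 7.90 tcp [ 0.015  -0.0263  0.2105] zdir [0.0, 0.572, -0.82] lean 34.9 F [0.1, -0.2, 1.0] op 0.0855 gf 0.0 q [-0.21 -0.02  1.89  0.61  1.41  1.27]
[0.0001, -0.0127, 0.0059, 0.0008, 0.0, 0.0001, 0.0001, -0.0155, 0.0078, 0.0008, 0.0, 0.0001, 0.0001, -0.0182, 0.0097, 0.0008, 0.0, 0.0001, 0.0001, -0.0209, 0.0116, 0.0008, 0.0, 0.0001]
```

>>> apply_moves(rows=[0, -0.005, 0.002, 0, 0, 0, 0, -0.01, 0.004, 0, 0, 0, 0, -0.0127, 0.006, 0, 0, 0, 0, -0.0155, 0.0078, 0, 0, 0, 0, -0.0155, 0.0078, 0, 0, 0])

```text
t: 8.4
tool_pos: [0.5553, 0.0888, 0.2241]
tool_rot: [-2.531, 0.07, -0.022]
contact_force: [-0.2, -0.9, 0.6]
opening: 0.0851
grip_force: 0.0
```

```bash
python3 - <<'E'
from h import *
path([[.015,-.05,.22],[.015,-.1,.28],[.015,-.06,.32]],tool(35))
im,d=ctrl.get_image("top");im2,_=ctrl.get_image("scene");np.savez("pics/t2.npz",im=im,d=d)
cv2.imwrite("pics/w6.png",np.hstack([cv2.resize(im[100:270,240:420],(400,378)),cv2.resize(im2[110:290,100:320],(400,378))]))
E
```

```text
t 8.40 tcp [ 0.015  -0.0159  0.2121] zdir [0.0, 0.572, -0.82] lean 34.9 F [-0.1, -0.9, 0.6] op 0.0851 gf 0.0 q [-0.19 -0.02  1.89  0.61  1.4   1.29]
[0.0, 0.0391, -0.0433, 0.0009, -0.0001, 0.0003, 0.0, 0.0502, -0.173, 0.0009, -0.0001, 0.0003, 0.0001, -0.0426, -0.1895, 0.0009, -0.0001, 0.0003]
```

View pics/w6.png

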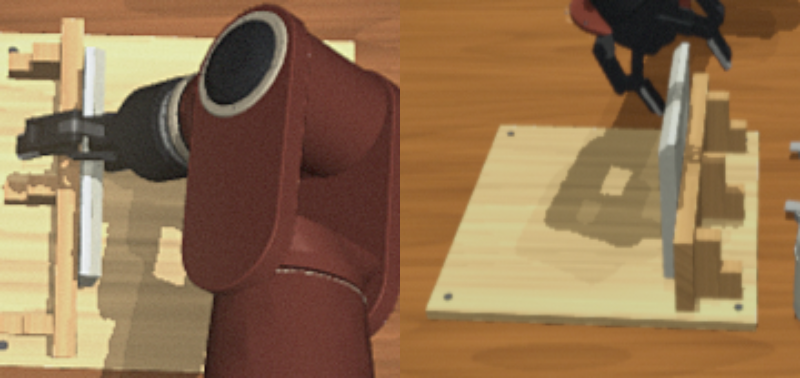

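The door stands upright against the fence (right panel x about 675; top panel strip about x 92). I'll back out, go vertical above it, and measure the top edge.

```bash
python3 - <<'E'
from h import *
f=np.load("pics/t2.npz");im,d=f["im"],f["d"];P=cloud("top",d)
hsv=cv2.cvtColor(im,cv2.COLOR_BGR2HSV)
m=(P[...,2]>.155)&(P[...,2]<.185)&(hsv[...,1]<45)&(hsv[...,2]>110);m[:110]=0;m[270:]=0;m[:,:265]=0;m[:,300:]=0
Q=np.array([fl(p) for p in P[m]]);print(len(Q),np.percentile(Q,[2,50,98],axis=0).round(4))
v,u=np.where(m);X=np.array([fl(p) for p in ray("top",np.c_[u,v],.172)]);print(np.percentile(X,[1,50,99],axis=0).round(4))
path([[.015,-.06,.225],[.015,-.06,.30],[.010,-.009,.30]],[tool(35),tool(0),tool(0)])
E
```

```text
758 [[-0.0855 -0.0149  0.149 ]
 [-0.0094 -0.0058  0.1577]
 [ 0.1079  0.002   0.1624]]
[[-0.0873 -0.0147  0.16  ]
 [-0.0092 -0.0058  0.16  ]
 [ 0.1092  0.0023  0.16  ]]
t 8.50 tcp [ 0.015  -0.0161  0.2121] zdir [0.0, 0.572, -0.82] lean 34.9 F [-0.3, -0.7, -0.4] op 0.0855 gf 0.0 q [-0.19 -0.02  1.89  0.61  1.4   1.29]
[0.0, 0.0477, -0.0595, 0.001, -0.0002, 0.0002, 0.0, -0.0238, -0.162, -0.3879, -0.0002, 0.0001, -0.0083, -0.0936, -0.1134, -0.3879, -0.0002, 0.0001]
```

>>> apply_moves(rows=[0, 0.0477, -0.0595, 0, 0, 0, 0, 0.0477, -0.0595, 0, 0, 0, 0, -0.0238, -0.162, -0.2, 0, 0, 0, -0.0238, -0.162, -0.3879, 0, 0, 0, -0.0238, -0.162, -0.3879, 0, 0, 0, -0.0238, -0.162, -0.3879, 0, 0, -0.0075, -0.0955, -0.112, -0.3879, 0, 0, -0.0075, -0.0955, -0.112, -0.3879, 0, 0, -0.0075, -0.0955, -0.112, -0.3879, 0, 0])

```text
t: 9.4
tool_pos: [0.551, 0.0987, 0.3117]
tool_rot: [-3.14, 0.083, -0.0]
contact_force: [-0.2, -0.3, 0.1]
opening: 0.0857
grip_force: 0.0
```

```bash
python3 - <<'E'
from h import *
path([[.0105,-.007,.25],[.0105,-.007,.22],[.0105,-.007,.20],[.0105,-.007,.188]],tool(0))
im,d=ctrl.get_image("wrist")
hsv=cv2.cvtColor(im,cv2.COLOR_BGR2HSV)
m=((hsv[...,1]<45)&(hsv[...,2]>110)).astype(np.uint8)
c=max(cv2.findContours(m,0,2)[0],key=cv2.contourArea);print(cv2.boundingRect(c),cv2.contourArea(c))
cv2.imwrite("pics/w7.png",im)
o=ctrl.get_obs();T=ctrl.camera_model("wrist");M=T["tool_from_camera"];R=Ro.from_rotvec(o["tool_rot"]).as_matrix()
def wr(u,v,z):
    dd=R@M[:3,:3]@np.linalg.inv(T["mtx"])@[u,v,1];C=o["tool_pos"]+R@M[:3,3];return fl(C+dd*(z-C[2])/dd[2]).round(4)
r=cv2.minAreaRect(c);print(r,[wr(*p,.172).tolist() for p in cv2.boxPoints(r)])
E
```

```text
t 9.40 tcp [ 0.0101 -0.0063  0.2997] zdir [0.0, 0.0, -1.0] lean 0.0 F [-0.2, -0.3, 0.1] op 0.0857 gf 0.0 q [ 0.04 -0.11  1.76  0.    1.49  1.67]
[0.0006, 0.0012, 0.0829, -0.0001, -0.0001, 0.0017, 0.0006, 0.0012, 0.1329, -0.0001, -0.0001, 0.0017, 0.0006, 0.0012, 0.1662, -0.0001, -0.0001, 0.0017, 0.0006, 0.0012, 0.1862, -0.0001, -0.0001, 0.0017]
(236, 49, 29, 107) 2711.5
((250.0, 102.0), (106.0, 28.0), 90.0) [[0.1123, 0.0005, 0.16], [0.1123, -0.0164, 0.16], [0.048, -0.0173, 0.16], [0.048, 0.0012, 0.16]]
```

View pics/w7.png

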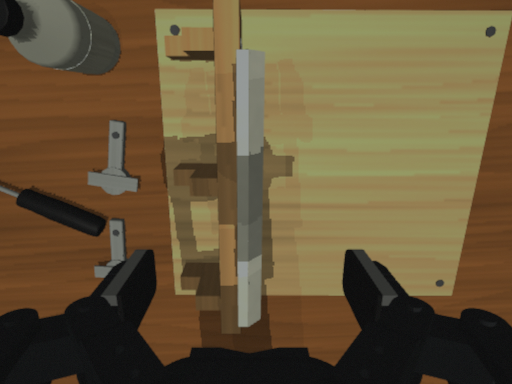

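The view shows the door strip at columns 236–264, rows 49–325, centred between the fingertips. I'll descend and grip at tcp height .192.

>>> apply_moves(rows=[0.001, 0.0025, 0.08, 0, 0, 0, 0.001, 0.0025, 0.13, 0, 0, 0, 0.001, 0.0025, 0.16, 0, 0, 0, 0.001, 0.0025, 0.175, 0, 0, 0, 0.001, 0.0025, 0.18, 0, 0, 0, 0.001, 0.0025, 0.18, 0, 0, 0])

```text
t: 10.05
tool_pos: [0.5523, 0.0951, 0.2046]
tool_rot: [-3.14, 0.089, -0.002]
contact_force: [0.8, 0.3, 0.1]
opening: 0.0856
grip_force: 0.0
```

>>> apply_moves(grip=0, grip_force=60, rows=[0, 0, 0, 0, 0, 0, 0, 0, 0, 0, 0, 0, 0, 0, 0, 0, 0, 0, 0, 0, 0, 0, 0, 0, 0, 0, 0, 0, 0, 0, 0, 0, 0, 0, 0, 0, 0, 0, 0, 0, 0, 0, 0, 0, 0, 0, 0, 0, 0, 0, 0, 0, 0, 0, 0, 0, 0, 0, 0, 0])

```text
t: 11.05
tool_pos: [0.5521, 0.096, 0.2046]
tool_rot: [-3.14, 0.087, -0.002]
contact_force: [0.5, 1.6, 4.6]
opening: 0.0174
grip_force: 60.3
```

```bash
python3 - <<'E'
from h import *
path([[.0105,-.009,.22],[.0105,-.03,.25],[.0105,-.15,.26],[.0105,-.15,.26]],[tool(0),tool(0),tool(0),tool(0,1)])
E
```

```text
t 11.05 tcp [ 0.0114 -0.0089  0.1926] zdir [0.001, 0.001, -1.0] lean 0.0 F [0.4, 1.6, 4.6] op 0.0174 gf 60.3 q [ 0.04 -0.02  1.86  0.    1.3   1.67]
[-0.0015, 0.0001, -0.0458, -0.0004, -0.0008, 0.0, -0.0014, 0.0351, -0.0958, -0.0004, -0.0008, 0.0, -0.0014, 0.2351, -0.1126, -0.0004, -0.0008, 0.0, -0.0014, 0.2351, -0.1126, 0.0013, -0.0006, -2.0]
```

>>> apply_moves(rows=[-0.0015, 0.003, -0.015, 0, 0, 0, -0.0015, 0.006, -0.045, 0, 0, 0, -0.0015, 0.035, -0.095, 0, 0, 0, -0.0015, 0.1, -0.113, 0, 0, 0, -0.0015, 0.17, -0.113, 0, 0, 0, -0.0015, 0.235, -0.113, 0, 0, 0, -0.0015, 0.235, -0.113, 0, 0, -0.08, -0.0015, 0.235, -0.113, 0, 0, -0.17, -0.0015, 0.235, -0.113, 0, 0, -0.26, -0.0015, 0.235, -0.113, 0, 0, -0.35, -0.0015, 0.235, -0.113, 0, 0, -0.44, -0.0015, 0.235, -0.113, 0, 0, -0.53, -0.0015, 0.235, -0.113, 0, 0, -0.62, -0.0015, 0.235, -0.113, 0, 0, -0.71, -0.0015, 0.235, -0.113, 0, 0, -0.8, -0.0015, 0.235, -0.113, 0, 0, -0.89, -0.0015, 0.235, -0.113, 0, 0, -0.97, -0.0015, 0.235, -0.113, 0, 0, -1.0, -0.0015, 0.235, -0.113, 0, 0, -1.0])

```text
t: 12.95
tool_pos: [0.542, -0.0451, 0.27]
tool_rot: [-2.281, -2.157, 0.004]
contact_force: [-0.3, -0.0, -4.3]
opening: 0.0173
grip_force: 60.3
```

>>> apply_moves(rows=[0, 0, 0, 0, 0, -0.08, 0, 0, 0, 0, 0, -0.17, 0, 0, 0, 0, 0, -0.26, 0, 0, 0, 0, 0, -0.35, 0, 0, 0, 0, 0, -0.44, 0, 0, 0, 0, 0, -0.53, 0, 0, 0, 0, 0, -0.62, 0, 0, 0, 0, 0, -0.71, 0, 0, 0, 0, 0, -0.8, 0, 0, 0, 0, 0, -0.89, 0, 0, 0, 0, 0, -0.97, 0, 0, 0, 0, 0, -1.0, 0, 0, 0, 0, 0, -1.0])

```text
t: 14.25
tool_pos: [0.5424, -0.0451, 0.2707]
tool_rot: [-0.089, -3.138, 0.0]
contact_force: [0.0, -0.2, -4.2]
opening: 0.0173
grip_force: 60.3
```

```bash
python3 - <<'E'
from h import *
o=st();print(go([.005,-.20,.22],tool(30,1)),go([.005,-.24,.16],tool(65,1)))
im,d=ctrl.get_image("scene")
cv2.imwrite("pics/w8.png",cv2.resize(im[60:290,60:340],(560,460)))
E
```

```text
t 14.25 tcp [ 0.0095 -0.1503  0.2587] zdir [-0.002, -0.0, -1.0] lean -0.0 F [0.0, -0.2, -4.2] op 0.0173 gf 60.3 q [-0.22 -0.12  1.83 -0.    1.43 -1.73]
[0.0073, -0.0829, 0.0645, -0.3334, -0.001, -0.0011] [0.0071, -0.1496, 0.1645, -0.7223, -0.0006, -0.0014]
```

View pics/w8.png

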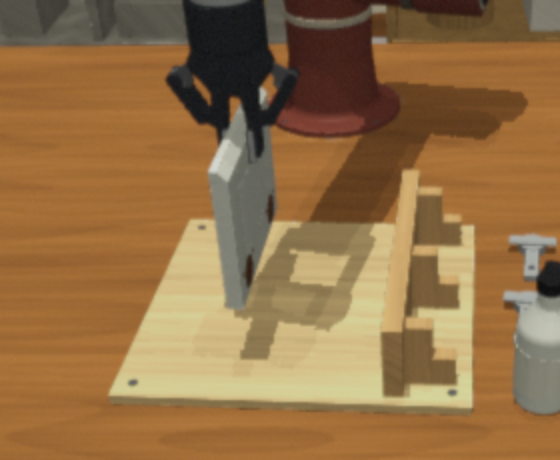

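The view shows the door held upright and clear of the board, with the back and its bores (270,205), (248,270) facing the fence. That was the last picture allowed, so I'll work from numbers now and tilt in the air toward 65° lean.

>>> apply_moves(rows=[0, -0.04, 0.01, -0.05, 0, 0, 0.002, -0.07, 0.03, -0.12, 0, 0, 0.003, -0.083, 0.05, -0.2, 0, 0, 0.004, -0.1, 0.06, -0.28, 0, 0, 0.005, -0.11, 0.07, -0.36, 0, 0, 0.006, -0.12, 0.09, -0.44, 0, 0, 0.007, -0.13, 0.11, -0.52, 0, 0, 0.007, -0.14, 0.13, -0.6, 0, 0, 0.007, -0.15, 0.15, -0.68, 0, 0, 0.007, -0.15, 0.1645, -0.722, 0, 0, 0.007, -0.15, 0.1645, -0.722, 0, 0, 0.007, -0.15, 0.1645, -0.722, 0, 0])

```text
t: 15.5
tool_pos: [0.5341, -0.1349, 0.1728]
tool_rot: [0.074, 2.627, 1.668]
contact_force: [-0.5, -0.4, -4.1]
opening: 0.0172
grip_force: 60.3
```

```bash
python3 - <<'E'
from h import *
print(ctrl.get_obs()["dq"].round(2))
path([[.006,-.20,.12],[.006,-.188,.105],[.006,-.184,.098],[.006,-.184,.094],[.006,-.184,.094]],tool(65,1))
im,d=ctrl.get_image("scene");P=cloud("scene",d)
hsv=cv2.cvtColor(im,cv2.COLOR_BGR2HSV)
m=(hsv[...,1]<45)&(hsv[...,2]>100)&(d>0)
Q=(P-F0)@np.c_[U,N,Z]
m&=(abs(Q[...,0])<.15)&(Q[...,1]>-.26)&(Q[...,1]<.0)&(Q[...,2]>.01)&(Q[...,2]<.25)
print(m.sum(),np.percentile(Q[m],[1,50,99],axis=0).round(3))
from numpy.linalg import svd
q=Q[m];w=svd(q-q.mean(0),full_matrices=False)[2][2];print("normal",w.round(3))
E
```

```text
[ 0.01 -0.03 -0.02  0.01  0.01 -0.  ]
t 15.50 tcp [ 0.0062 -0.2404  0.1608] zdir [0.0, 0.905, -0.425] lean 64.8 F [-0.4, -0.4, -4.1] op 0.0172 gf 60.3 q [-0.67  0.3   1.78  0.87  1.82 -2.32]
[0.0003, -0.0329, 0.0899, -0.0019, 0.0001, -0.0007, 0.0003, -0.047, 0.1187, -0.0019, 0.0001, -0.0007, 0.0003, -0.0547, 0.1296, -0.0019, 0.0001, -0.0007, 0.0003, -0.0608, 0.1325, -0.0019, 0.0001, -0.0007, 0.0003, -0.0608, 0.1325, -0.0019, 0.0001, -0.0007]
4042 [[-0.091 -0.208  0.083]
 [ 0.032 -0.138  0.121]
 [ 0.108 -0.064  0.151]]
normal [0.022 0.43  0.902]
```

Depth confirms the door plane is at 25°. I'll descend until the bottom edge nearly touches.

>>> apply_moves(rows=[0, -0.02, 0.05, 0, 0, 0, 0, -0.033, 0.09, 0, 0, 0, 0, -0.047, 0.1187, 0, 0, 0, 0, -0.0547, 0.1296, 0, 0, 0, 0, -0.061, 0.1325, 0, 0, 0, 0, -0.061, 0.1325, 0, 0, 0])

```text
t: 16.15
tool_pos: [0.5375, -0.0786, 0.1066]
tool_rot: [0.072, 2.624, 1.67]
contact_force: [0.0, 0.2, -4.8]
opening: 0.0171
grip_force: 60.3
```

```bash
python3 - <<'E'
from h import *
path([[.006,-.184,.092],[.006,-.184,.091],[.006,-.184,.090],[.006,-.184,.090]],tool(65,1))
E
```

```text
t 16.15 tcp [ 0.0065 -0.184   0.0946] zdir [0.001, 0.906, -0.424] lean 64.9 F [0.0, 0.2, -4.8] op 0.0171 gf 60.3 q [-0.59  0.37  1.84  0.9   1.69 -2.38]
[0.0008, -0.0039, 0.0018, -0.0006, 0.0003, 0.0006, 0.0008, -0.0054, 0.0025, -0.0006, 0.0003, 0.0006, 0.0008, -0.0069, 0.0032, -0.0006, 0.0003, 0.0006, 0.0008, -0.0069, 0.0032, -0.0006, 0.0003, 0.0006]
```

>>> apply_moves(rows=[0, -0.003, 0.0014, 0, 0, 0, 0, -0.005, 0.0023, 0, 0, 0, 0, -0.007, 0.0032, 0, 0, 0, 0, -0.008, 0.0037, 0, 0, 0, 0, -0.008, 0.0037, 0, 0, 0])

```text
t: 16.65
tool_pos: [0.5377, -0.0788, 0.1022]
tool_rot: [0.071, 2.621, 1.672]
contact_force: [-1.9, -4.0, 0.8]
opening: 0.0173
grip_force: 62.7
```

```bash
python3 - <<'E'
from h import *
path([[.006,-.183,.088],[.006,-.181,.088],[.006,-.179,.088]],tool(65,1))
E
```

```text
t 16.65 tcp [ 0.0067 -0.1842  0.0902] zdir [0.001, 0.907, -0.422] lean 65.1 F [-1.7, -4.1, 0.8] op 0.0173 gf 62.7 q [-0.59  0.38  1.84  0.9   1.69 -2.38]
[0.0012, -0.0025, 0.0034, 0.0006, 0.0008, 0.0011, 0.0012, -0.0011, 0.0064, 0.0006, 0.0008, 0.0011, 0.0012, 0.0003, 0.0094, 0.0006, 0.0008, 0.0011]
```

>>> apply_moves(rows=[0, 0.0015, 0.003, 0, 0, 0, 0, 0.0025, 0.005, 0, 0, 0, 0, 0.0035, 0.0075, 0, 0, 0, 0, 0.0035, 0.0075, 0, 0, 0])

```text
t: 17.05
tool_pos: [0.5381, -0.0734, 0.1022]
tool_rot: [0.071, 2.621, 1.671]
contact_force: [0.3, -4.3, 2.1]
opening: 0.0177
grip_force: 63.2
```

```bash
python3 - <<'E'
from h import *
st()
E
```

```text
t 17.05 tcp [ 0.0068 -0.1788  0.0902] zdir [0.001, 0.907, -0.422] lean 65.0 F [0.5, -4.3, 2.1] op 0.0177 gf 63.2 q [-0.59  0.37  1.85  0.91  1.68 -2.38]
```

>>> apply_moves(grip=0.3, rows=[0, 0.002, 0, 0, 0, 0, 0, 0.006, 0, 0, 0, 0, 0, 0.006, 0, 0, 0, 0])

```text
t: 17.35
tool_pos: [0.5373, -0.0712, 0.1041]
tool_rot: [0.072, 2.624, 1.671]
contact_force: [-0.5, -1.6, -0.6]
opening: 0.0256
grip_force: 1.0
```

```bash
cat >> h.py <<'E'
def door(n="scene"):
    im,d=ctrl.get_image(n);P=cloud(n,d);hsv=cv2.cvtColor(im,cv2.COLOR_BGR2HSV)
    Q=(P-F0)@np.c_[U,N,Z]
    m=(hsv[...,1]<45)&(hsv[...,2]>100)&(d>0)&(abs(Q[...,0])<.15)&(Q[...,1]>-.26)&(Q[...,1]<.03)&(Q[...,2]>.01)&(Q[...,2]<.25)
    q=Q[m];c=q.mean(0);w=np.linalg.svd(q-c,full_matrices=False)[2][2];r=abs((q-c)@w);q=q[r<.006];c=q.mean(0)
    w=np.linalg.svd(q-c,full_matrices=False)[2][2];w*=np.sign(w[2])
    print(n,len(q),"normal",w.round(3),"tilt %.1f"%np.degrees(np.arctan2(w[1],w[2])),"roll %.1f"%np.degrees(np.arctan2(w[0],w[2])),"lo/hi",np.percentile(q,[1,99],axis=0).round(3).tolist())
E
python3 - <<'E'
from h import *
st();door()
E
```

```text
t 17.35 tcp [ 0.0059 -0.1767  0.0921] zdir [-0.0, 0.906, -0.423] lean 65.0 F [-0.5, -1.6, -0.6] op 0.0256 gf 1.0 q [-0.58  0.37  1.85  0.91  1.68 -2.38]
scene 3340 normal [0.009 0.418 0.908] tilt 24.7 roll 0.6 lo/hi [[-0.091, -0.141, 0.018], [0.108, -0.007, 0.079]]
```

>>> apply_moves(grip=0.5, rows=[0, 0.008, 0, 0, 0, 0, 0, 0.014, 0, 0, 0, 0, 0, 0.014, 0, 0, 0, 0])

```text
t: 17.7
tool_pos: [0.5375, -0.0676, 0.1121]
tool_rot: [0.071, 2.624, 1.671]
contact_force: [-0.3, 0.5, -2.5]
opening: 0.0428
grip_force: 1.0
```

>>> apply_moves(grip=0.75, rows=[0, 0.009, 0, 0, 0, 0, 0, 0.0175, 0, 0, 0, 0, 0, 0.0175, 0, 0, 0, 0])

```text
t: 18.0
tool_pos: [0.5381, -0.0635, 0.1222]
tool_rot: [0.071, 2.624, 1.67]
contact_force: [0.0, 0.6, -2.5]
opening: 0.0642
grip_force: 1.0
```

>>> apply_moves(grip=1.0, rows=[0, 0.009, 0, 0, 0, 0, 0, 0.0175, 0, 0, 0, 0, 0, 0.0175, 0, 0, 0, 0])

```text
t: 18.3
tool_pos: [0.5384, -0.0592, 0.1318]
tool_rot: [0.071, 2.624, 1.67]
contact_force: [-0.6, 0.1, -2.7]
opening: 0.0855
grip_force: 1.0
```

```bash
python3 - <<'E'
from h import *
st();door()
E
```

```text
t 18.30 tcp [ 0.0064 -0.1646  0.1198] zdir [0.0, 0.906, -0.423] lean 65.0 F [-0.6, 0.1, -2.7] op 0.0855 gf 1.0 q [-0.56  0.31  1.86  0.92  1.69 -2.33]
scene 2309 normal [0.018 0.473 0.881] tilt 28.3 roll 1.2 lo/hi [[-0.09, -0.129, 0.016], [0.108, -0.016, 0.077]]
```

```bash
cat >> h.py <<'E'
def low(ph,be,L,u=.006,gap=1.):
    a,b=np.radians([ph,be]);d=np.array([np.sin(b),-np.cos(b)]);n=np.array([np.cos(b),np.sin(b)])
    E=np.array([-18*np.sin(a)-gap-160*np.cos(a),160*np.sin(a)])
    T=(E-(60-L)*d+43*n)/1e3;return [u,T[0],T[1]],tool(be,1)
E
python3 - <<'E'
from h import *
w=[low(*a) for a in[(25,65,28),(25,60,26),(25,54,24),(25,48,22),(24.5,42,19),(23,36,16),(21,35,14),(18,35,12),(16,35,11),(16,35,11)]]
path([a[0] for a in w],[a[1] for a in w])
E
```

```text
t 18.35 tcp [ 0.0063 -0.1647  0.1194] zdir [0.0, 0.906, -0.423] lean 64.9 F [0.2, -0.4, -1.9] op 0.0853 gf 1.0 q [-0.56  0.31  1.86  0.92  1.69 -2.33]
[0.0005, 0.0012, -0.0002, -0.0006, 0.0003, 0.0008, 0.0005, 0.0059, 0.003, 0.055, 0.0004, 0.0008, 0.0005, 0.0114, 0.0079, 0.1216, 0.0004, 0.0008, 0.0005, 0.0166, 0.0136, 0.1883, 0.0004, 0.0008, 0.0005, 0.02, 0.0185, 0.255, 0.0005, 0.0008, 0.0005, 0.0189, 0.0248, 0.3216, 0.0005, 0.0007, 0.0005, 0.0122, 0.025, 0.3328, 0.0005, 0.0007, 0.0005, 0.0006, 0.0248, 0.3328, 0.0005, 0.0007, 0.0005, -0.0074, 0.0256, 0.3328, 0.0005, 0.0007, 0.0005, -0.0074, 0.0256, 0.3328, 0.0005, 0.0007]
```

>>> apply_moves(rows=[0, 0.006, 0.003, 0.055, 0, 0, 0, 0.0114, 0.008, 0.122, 0, 0, 0, 0.0166, 0.0136, 0.188, 0, 0, 0, 0.02, 0.0185, 0.255, 0, 0, 0, 0.02, 0.022, 0.29, 0, 0, 0, 0.019, 0.025, 0.322, 0, 0, 0, 0.0155, 0.025, 0.333, 0, 0, 0, 0.012, 0.025, 0.333, 0, 0, 0, 0.006, 0.025, 0.333, 0, 0, 0, 0.0006, 0.025, 0.333, 0, 0, 0, -0.0035, 0.0253, 0.333, 0, 0, 0, -0.0075, 0.0256, 0.333, 0, 0, 0, -0.0075, 0.0256, 0.333, 0, 0])

```text
t: 19.65
tool_pos: [0.5386, -0.0474, 0.1197]
tool_rot: [0.083, 2.979, 0.94]
contact_force: [0.2, -1.8, -1.3]
opening: 0.0852
grip_force: 1.0
```

```bash
python3 - <<'E'
from h import *
w=[low(*a) for a in[(15,35,11),(14,35,11),(13,35,10),(12,35,10),(11,35,10),(10,35,10),(9,35,9),(8,35,9),(7,35,8),(6,35,8),(5,35,8),(5,35,8)]]
path([a[0] for a in w],[a[1] for a in w]);door()
E
```

```text
t 19.65 tcp [ 0.0059 -0.1528  0.1077] zdir [-0.0, 0.574, -0.819] lean 35.0 F [0.3, -1.8, -1.3] op 0.0852 gf 1.0 q [-0.44  0.14  1.92  0.57  1.37 -2.15]
[-0.0002, -0.0018, 0.0019, 0.0003, -0.0002, -0.0004, -0.0002, -0.0049, 0.0052, 0.0003, -0.0002, -0.0004, -0.0002, -0.008, 0.0069, 0.0003, -0.0002, -0.0004, -0.0002, -0.011, 0.0103, 0.0003, -0.0002, -0.0004, -0.0002, -0.014, 0.0138, 0.0003, -0.0002, -0.0004, -0.0002, -0.0169, 0.0174, 0.0003, -0.0002, -0.0004, -0.0002, -0.0197, 0.0193, 0.0003, -0.0002, -0.0004, -0.0002, -0.0225, 0.023, 0.0003, -0.0002, -0.0004, -0.0002, -0.0252, 0.0251, 0.0003, -0.0002, -0.0004, -0.0002, -0.0279, 0.0288, 0.0003, -0.0002, -0.0004, -0.0002, -0.0305, 0.0327, 0.0003, -0.0002, -0.0004, -0.0002, -0.0305, 0.0327, 0.0003, -0.0002, -0.0004]
scene 1414 normal [0.022 0.358 0.934] tilt 21.0 roll 1.4 lo/hi [[-0.091, -0.11, 0.015], [0.108, -0.032, 0.05]]
```

>>> apply_moves(rows=[0, -0.002, 0.002, 0, 0, 0, 0, -0.005, 0.005, 0, 0, 0, 0, -0.008, 0.007, 0, 0, 0, 0, -0.011, 0.01, 0, 0, 0, 0, -0.014, 0.014, 0, 0, 0, 0, -0.017, 0.0174, 0, 0, 0, 0, -0.02, 0.0193, 0, 0, 0, 0, -0.0225, 0.023, 0, 0, 0, 0, -0.025, 0.025, 0, 0, 0, 0, -0.028, 0.029, 0, 0, 0, 0, -0.0305, 0.0327, 0, 0, 0, 0, -0.0305, 0.0327, 0, 0, 0])

```text
t: 20.9
tool_pos: [0.5384, -0.0509, 0.0933]
tool_rot: [0.083, 2.979, 0.94]
contact_force: [0.6, -1.2, -2.4]
opening: 0.0853
grip_force: 1.2
```

```bash
python3 - <<'E'
from h import *
w=[low(*a) for a in[(4.5,35,8),(4,35,8),(3.5,35,7),(3,35,7),(3,35,7)]]
path([a[0] for a in w],[a[1] for a in w]);door();door("top")
E
```

```text
t 20.90 tcp [ 0.0059 -0.1563  0.0813] zdir [-0.0, 0.574, -0.819] lean 35.0 F [0.7, -1.1, -2.4] op 0.0853 gf 1.2 q [-0.44  0.18  1.92  0.58  1.34 -2.18]
[-0.0002, -0.0017, 0.0018, 0.0003, -0.0001, -0.0001, -0.0002, -0.003, 0.0038, 0.0003, -0.0001, -0.0001, -0.0002, -0.0042, 0.0041, 0.0003, -0.0001, -0.0001, -0.0002, -0.0054, 0.006, 0.0003, -0.0001, -0.0001, -0.0002, -0.0054, 0.006, 0.0003, -0.0001, -0.0001]
scene 1307 normal [0.02  0.178 0.984] tilt 10.3 roll 1.2 lo/hi [[-0.091, -0.111, 0.012], [0.107, -0.033, 0.032]]
top 5106 normal [-0.     0.127  0.992] tilt 7.3 roll -0.0 lo/hi [[-0.093, -0.153, 0.015], [0.103, -0.006, 0.037]]
```

>>> apply_moves(rows=[0, -0.0015, 0.0022, 0, 0, 0, 0, -0.003, 0.0045, 0, 0, 0, 0, -0.0038, 0.0055, 0, 0, 0, 0, -0.0052, 0.0045, 0, 0, 0, 0, -0.0065, 0.0036, 0, 0, 0, 0, -0.0079, 0.0026, 0, 0, 0, 0, -0.0079, 0.0026, 0, 0, 0])

```text
t: 21.7
tool_pos: [0.5385, -0.0541, 0.0898]
tool_rot: [0.082, 2.979, 0.94]
contact_force: [-1.1, -0.7, -2.4]
opening: 0.0854
grip_force: 1.1
```

```bash
python3 - <<'E'
from h import *
st();door("top")
E
```

```text
t 21.70 tcp [ 0.0061 -0.1595  0.0778] zdir [0.0, 0.574, -0.819] lean 35.0 F [-1.1, -0.7, -2.4] op 0.0854 gf 1.1 q [-0.45  0.19  1.92  0.58  1.33 -2.19]
top 5163 normal [0.001 0.078 0.997] tilt 4.5 roll 0.0 lo/hi [[-0.092, -0.154, 0.015], [0.104, -0.007, 0.031]]
```

```bash
python3 - <<'E'
from h import *
w=[low(*a,gap=5) for a in[(4.5,35,10),(4.2,33,9),(3.8,30,8),(3.4,27,7),(3,24,6),(2.7,22,5),(2.4,22,4.5),(2.4,22,4.5)]]
path([a[0] for a in w],[a[1] for a in w])
E
```

```text
t 21.75 tcp [ 0.0061 -0.1594  0.0778] zdir [0.0, 0.574, -0.819] lean 35.0 F [-0.8, -1.6, -3.0] op 0.0857 gf 1.1 q [-0.45  0.19  1.92  0.58  1.33 -2.19]
[0.0002, 0.0005, -0.0005, 0.0001, 0.0002, 0.0001, 0.0002, 0.0026, 0.0016, 0.0223, 0.0002, 0.0001, 0.0002, 0.006, 0.0055, 0.0556, 0.0002, 0.0001, 0.0002, 0.0093, 0.0097, 0.089, 0.0002, 0.0001, 0.0002, 0.0126, 0.0141, 0.1223, 0.0002, 0.0001, 0.0002, 0.0148, 0.0168, 0.1445, 0.0002, 0.0001, 0.0002, 0.0143, 0.0171, 0.1445, 0.0002, 0.0001, 0.0002, 0.0143, 0.0171, 0.1445, 0.0002, 0.0001]
```

>>> apply_moves(rows=[0, 0.0026, 0.0016, 0.022, 0, 0, 0, 0.006, 0.0055, 0.0556, 0, 0, 0, 0.0093, 0.0097, 0.089, 0, 0, 0, 0.0126, 0.014, 0.122, 0, 0, 0, 0.0148, 0.0165, 0.1445, 0, 0, 0, 0.0143, 0.0171, 0.1445, 0, 0, 0, 0.0143, 0.0171, 0.1445, 0, 0])

```text
t: 22.45
tool_pos: [0.5392, -0.0408, 0.0864]
tool_rot: [0.084, 3.072, 0.597]
contact_force: [0.1, -2.4, -2.3]
opening: 0.0855
grip_force: 1.0
```

```bash
python3 - <<'E'
from h import *
w=[low(*a,gap=5) for a in[(2.4,22,4.5)]]
path([a[0] for a in w],[a[1] for a in w]);door("top")
E
```

```text
t 22.45 tcp [ 0.0061 -0.1461  0.0744] zdir [0.001, 0.375, -0.927] lean 22.0 F [0.2, -2.4, -2.3] op 0.0855 gf 1.0 q [-0.35  0.14  1.95  0.39  1.2  -2.04]
[0.0002, -0.0007, 0.0, 0.0001, 0.0003, 0.0005]
top 5311 normal [0.    0.037 0.999] tilt 2.1 roll 0.0 lo/hi [[-0.092, -0.158, 0.014], [0.104, -0.006, 0.026]]
```

>>> apply_moves(rows=[0, -0.0006, 0.0015, 0, 0, 0, 0, -0.0014, 0.0018, 0, 0, 0, 0, -0.0022, 0.0015, 0, 0, 0, 0, -0.003, 0.0012, 0, 0, 0, 0, -0.0037, 0.0009, 0, 0, 0, 0, -0.0045, 0.0006, 0, 0, 0, 0, -0.0053, 0.0003, 0, 0, 0, 0, -0.006, 0, 0, 0, 0])

```text
t: 23.3
tool_pos: [0.5394, -0.0443, 0.0854]
tool_rot: [0.085, 3.071, 0.598]
contact_force: [0.6, 3.0, 3.4]
opening: 0.085
grip_force: 1.8
```

```bash
python3 - <<'E'
from h import *
st();door("top")
E
```

```text
t 23.30 tcp [ 0.0065 -0.1497  0.0734] zdir [0.001, 0.375, -0.927] lean 22.0 F [0.5, 3.0, 3.4] op 0.0850 gf 1.8 q [-0.36  0.14  1.94  0.39  1.2  -2.05]
top 5306 normal [-0.    -0.003  1.   ] tilt -0.2 roll -0.0 lo/hi [[-0.092, -0.159, 0.013], [0.104, -0.007, 0.022]]
```

The door is flat (tilt −0.2°). Now I'll lift the tip slightly and push the edge gently to close the gap to the fence.

>>> apply_moves(rows=[0, -0.0015, -0.0006, 0, 0, 0, 0, 0.0001, -0.0045, 0, 0, 0, 0, 0.0016, -0.0039, 0, 0, 0, 0, 0.0032, -0.0033, 0, 0, 0, 0, 0.0047, -0.0027, 0, 0, 0, 0, 0.0063, -0.0021, 0, 0, 0, 0, 0.0063, -0.0021, 0, 0, 0])

```text
t: 24.05
tool_pos: [0.5389, -0.0416, 0.0872]
tool_rot: [0.085, 3.073, 0.596]
contact_force: [0.3, -1.9, -0.6]
opening: 0.0855
grip_force: 1.2
```

```bash
cat >> h.py <<'E'
def gap():
    im,d=ctrl.get_image("top");np.savez("pics/gap.npz",im=im,d=d);hsv=cv2.cvtColor(im,cv2.COLOR_BGR2HSV)
    m=(hsv[...,1]<45)&(hsv[...,2]>110)
    # white door's fence-side edge against wooden fence, per row
    out=[]
    for v in range(120,250,4):
        c=np.where(m[v,255:340])[0]
        if len(c)>20: out.append(fl(ray("top",[c.min()+255-.5,v],.030)[0])[:2])
    out=np.array(out);print("fence-side edge n by u:",out.round(4)[::3].tolist())
    out=[]
    for v in range(120,250,4):
        c=np.where(m[v,300:400])[0]
        if len(c)>10: out.append(fl(ray("top",[c.max()+300.5,v],.022)[0])[:2])
    print("front edge:",np.array(out).round(4)[::3].tolist())
E
python3 - <<'E'
from h import *
st();door("top");gap()
E
```

```text
t 24.05 tcp [ 0.0059 -0.147   0.0752] zdir [-0.0, 0.374, -0.928] lean 21.9 F [0.4, -1.8, -0.6] op 0.0855 gf 1.2 q [-0.35  0.13  1.95  0.39  1.21 -2.04]
top 5293 normal [-0.001 -0.002  1.   ] tilt -0.1 roll -0.1 lo/hi [[-0.092, -0.159, 0.013], [0.104, -0.006, 0.022]]
fence-side edge n by u: [[0.0989, -0.0036], [0.0716, -0.0042], [0.0445, -0.0049], [0.0175, -0.0033], [-0.0093, -0.0039], [-0.0359, -0.0024], [-0.0622, -0.003], [-0.0884, -0.0036]]
front edge: [[0.1052, -0.163], [0.0777, -0.1653], [0.0503, -0.1609], [0.021, -0.0835], [-0.0036, -0.161], [-0.0303, -0.1633], [-0.0568, -0.1634], [-0.0831, -0.1634]]
```

>>> apply_moves(rows=[0, 0.0015, 0.0006, 0, 0, 0, 0, 0.003, 0.0012, 0, 0, 0, 0, 0.0046, 0.0018, 0, 0, 0, 0, 0.0046, 0.0018, 0, 0, 0])

```text
t: 24.55
tool_pos: [0.5393, -0.0382, 0.0876]
tool_rot: [0.085, 3.072, 0.598]
contact_force: [-0.2, -0.8, -0.9]
opening: 0.0857
grip_force: 0.8
```

```bash
python3 - <<'E'
from h import *
st();door("top");gap()
E
```

```text
t 24.55 tcp [ 0.0061 -0.1436  0.0756] zdir [0.0, 0.375, -0.927] lean 22.0 F [-0.2, -0.9, -0.9] op 0.0857 gf 0.8 q [-0.35  0.13  1.95  0.39  1.2  -2.03]
top 5290 normal [-0.001 -0.002  1.   ] tilt -0.1 roll -0.0 lo/hi [[-0.092, -0.155, 0.013], [0.104, -0.003, 0.022]]
fence-side edge n by u: [[0.0989, -0.0013], [0.0715, 0.0002], [0.0443, -0.0004], [0.0174, -0.0011], [-0.0094, 0.0005], [-0.0359, -0.0002], [-0.0623, -0.0008], [-0.0885, 0.0007]]
front edge: [[0.105, -0.1585], [0.0803, -0.2565], [0.0501, -0.1543], [0.0209, -0.079], [-0.0037, -0.1588], [-0.0303, -0.1611], [-0.0569, -0.159], [-0.0832, -0.1591]]
```

Sliding as expected, with about 0–2 mm left. I'll push until the force rises.

>>> apply_moves(rows=[0, 0.0015, 0.0006, 0, 0, 0, 0, 0.003, 0.0012, 0, 0, 0, 0, 0.003, 0.0012, 0, 0, 0])

```text
t: 24.95
tool_pos: [0.5395, -0.0364, 0.0876]
tool_rot: [0.085, 3.072, 0.597]
contact_force: [0.2, -1.9, -1.0]
opening: 0.0849
grip_force: 0.9
```

```bash
python3 - <<'E'
from h import *
st();door("top")
E
```

```text
t 24.95 tcp [ 0.0062 -0.1418  0.0756] zdir [0.001, 0.375, -0.927] lean 22.0 F [0.3, -1.9, -1.0] op 0.0849 gf 0.9 q [-0.35  0.13  1.95  0.4   1.2  -2.03]
top 5264 normal [ 0.    -0.003  1.   ] tilt -0.2 roll 0.0 lo/hi [[-0.092, -0.153, 0.013], [0.104, -0.001, 0.022]]
```

>>> apply_moves(rows=[0, 0.0015, 0.0006, 0, 0, 0, 0, 0.003, 0.0012, 0, 0, 0, 0, 0.003, 0.0012, 0, 0, 0])

```text
t: 25.3
tool_pos: [0.5398, -0.0347, 0.0876]
tool_rot: [0.085, 3.071, 0.596]
contact_force: [0.3, -3.2, -2.5]
opening: 0.0859
grip_force: 1.6
```

```bash
python3 - <<'E'
from h import *
st();door("top")
E
```

```text
t 25.30 tcp [ 0.0063 -0.14    0.0756] zdir [0.001, 0.374, -0.927] lean 22.0 F [0.5, -3.1, -2.5] op 0.0859 gf 1.6 q [-0.34  0.13  1.95  0.4   1.2  -2.03]
top 5175 normal [-0.001 -0.004  1.   ] tilt -0.2 roll -0.0 lo/hi [[-0.092, -0.151, 0.013], [0.104, -0.001, 0.022]]
```

```bash
python3 - <<'E'
from h import *
gap()
f=np.load("pics/gap.npz");P=cloud("top",f["d"]);Q=(P-F0)@np.c_[U,N,Z]
for a,b in((-.145,-.125),(-.12,-.09),(-.08,-.05),(-.05,-.02)):
    m=(Q[...,1]>a)&(Q[...,1]<b)&(((Q[...,0]>-.085)&(Q[...,0]<-.05))|((Q[...,0]>.05)&(Q[...,0]<.095)))&(Q[...,2]>.005)&(Q[...,2]<.03);print(a,np.median(Q[m][:,2]).round(4),m.sum())
E
```

```text
fence-side edge n by u: [[0.0988, 0.0009], [0.0715, 0.0002], [0.0443, 0.0018], [0.0173, 0.0011], [-0.0094, 0.0005], [-0.036, 0.002], [-0.0624, 0.0014], [-0.0885, 0.0007]]
front edge: [[0.105, -0.1563], [0.0775, -0.1564], [0.0501, -0.152], [0.0134, -0.1301], [-0.0127, -0.1567], [-0.0393, -0.1568], [-0.0658, -0.1568], [-0.092, -0.1569]]
-0.145 0.0174 325
-0.12 0.0176 477
-0.08 0.0175 482
-0.05 0.0177 482
```

>>> apply_moves(rows=[0, 0.0015, 0.0006, 0, 0, 0, 0, 0.003, 0.0012, 0, 0, 0, 0, 0.003, 0.0012, 0, 0, 0])

```text
t: 25.7
tool_pos: [0.5401, -0.034, 0.0877]
tool_rot: [0.085, 3.072, 0.591]
contact_force: [0.9, -8.1, -2.8]
opening: 0.0854
grip_force: 4.4
```

```bash
python3 - <<'E'
from h import *
st();gap()
f=np.load("pics/gap.npz");P=cloud("top",f["d"]);Q=(P-F0)@np.c_[U,N,Z]
for a,b in((-.145,-.125),(-.05,-.02)):
    m=(Q[...,1]>a)&(Q[...,1]<b)&(((Q[...,0]>-.085)&(Q[...,0]<-.05))|((Q[...,0]>.05)&(Q[...,0]<.095)))&(Q[...,2]>.005)&(Q[...,2]<.03);print(a,np.median(Q[m][:,2]).round(4),m.sum())
E
```

```text
t 25.70 tcp [ 0.0066 -0.1394  0.0757] zdir [0.002, 0.371, -0.929] lean 21.8 F [1.3, -8.0, -2.8] op 0.0854 gf 4.4 q [-0.34  0.13  1.95  0.39  1.2  -2.03]
fence-side edge n by u: [[0.0988, 0.0009], [0.0714, 0.0024], [0.0443, 0.0018], [0.0173, 0.0011], [-0.0094, 0.0005], [-0.036, 0.002], [-0.0624, 0.0014], [-0.0885, 0.0007]]
front edge: [[0.105, -0.1563], [0.0775, -0.1564], [0.0501, -0.152], [0.0134, -0.1301], [-0.0127, -0.1567], [-0.0393, -0.1568], [-0.0658, -0.1568], [-0.092, -0.1569]]
-0.145 0.0177 327
-0.05 0.0175 485
```

The force rose to 8 N with no further travel, so the door is snug. I'll retreat clear.

>>> apply_moves(rows=[0, -0.0015, -0.0006, 0, 0, 0, 0, -0.003, -0.0012, 0, 0, 0, 0, -0.006, -0.0024, 0, 0, 0, 0, -0.015, -0.006, 0, 0, 0, 0, -0.045, -0.018, 0, 0, 0, 0, -0.11, -0.044, 0, 0, 0, 0, -0.16, -0.065, 0, 0, 0, 0, -0.13, -0.14, 0, 0, 0, 0, -0.1, -0.22, 0, 0, 0, 0, -0.07, -0.3, 0, 0, 0, 0, -0.07, -0.3, 0, 0, 0, 0, -0.07, -0.3, 0, 0, 0, 0, -0.07, -0.3, 0, 0, 0])

```text
t: 27.05
tool_pos: [0.533, -0.1384, 0.2373]
tool_rot: [0.085, 3.074, 0.6]
contact_force: [0.7, 0.3, -0.6]
opening: 0.0856
grip_force: 0.0
```

```bash
python3 - <<'E'
from h import *
st();door("top");gap()
f=np.load("pics/gap.npz");hsv=cv2.cvtColor(f["im"],cv2.COLOR_BGR2HSV)
m=((hsv[...,1]<45)&(hsv[...,2]>110)).astype(np.uint8);m[:,:265]=0;m[:110]=0;m[270:]=0
c=max(cv2.findContours(m,0,2)[0],key=cv2.contourArea);b=cv2.boundingRect(c);print("bbox",b)
roi=np.zeros_like(m);cv2.drawContours(roi,[cv2.convexHull(c)],-1,1,-1)
dk=((hsv[...,2]<100)&(cv2.erode(roi,np.ones((5,5)))>0)).astype(np.uint8)
for k in cv2.findContours(dk,0,2)[0]:
    if cv2.contourArea(k)>15: (x,y),r=cv2.minEnclosingCircle(k);print("bore",fl(ray("top",[x,y],.03)[0]).round(3),r)
E
```

```text
t 27.05 tcp [ 0.0053 -0.2439  0.2253] zdir [-0.002, 0.376, -0.927] lean 22.1 F [0.6, 0.3, -0.6] op 0.0856 gf 0.0 q [-0.52 -0.01  1.82  0.34  1.52 -2.08]
top 5855 normal [-0.    -0.006  1.   ] tilt -0.3 roll -0.0 lo/hi [[-0.092, -0.153, 0.012], [0.104, -0.001, 0.022]]
fence-side edge n by u: [[0.0988, 0.0009], [0.0714, 0.0024], [0.0443, 0.0018], [0.0173, 0.0011], [-0.0094, 0.0005], [-0.036, 0.002], [-0.0624, 0.0014], [-0.0885, 0.0007]]
front edge: [[0.105, -0.1563], [0.0775, -0.1564], [0.0502, -0.1565], [0.0231, -0.1566], [-0.0038, -0.1544], [-0.0305, -0.1567], [-0.057, -0.1568], [-0.0833, -0.1569]]
bbox (275, 141, 72, 92)
bore [ 0.068 -0.018  0.018] 6.987041473388672
```

```bash
python3 -c "
from station import ctrl
print(ctrl.finish_job())"
```

```text
the job is handed in; nothing more can be done
None
```

The door now lies flat on the board with its back and hinge bores up and its +y long edge pressed snug along the fence, and the job was handed in at about 27 s of robot time.

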